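# Find the hidden catch of the irrigation controller's battery drawer

## Robot

A 6-joint arm with a two-finger parallel gripper is mounted at the origin on the work surface. World frame = base frame: x ahead of the robot, y to its left, z up, the work surface at z = 0. Lengths are in m, angles in rad, forces in N, time in s.
With the tool pointing down it reaches from about 0.25 to 0.725 m from the base axis. Payload 4 kg.
Tool frame: the origin (TCP) lies on the front face of the gripper's body, between the roots of the fingers; the fingertips stand 73 mm ahead of it and the grasp point (between the pads) lies bot.tcp_to_grasp ahead of it (bot.tcp_to_grasp is the distance from the TCP to the grasp point, in m); z points along the fingers, y is the line along which they close (so a half turn about z gives the same grasp; the last joint's range is limited). The gripper opens to 85 mm and grips with 20 to 120 N. Pads are 22 mm wide; open, the fingers measure 114 mm over their backs; the gripper's body (76 mm by 85 mm) begins 54 mm behind the grasp point. The pads swing forward as they close: fully open they stand 13 mm farther back than shut.
Start: joints at [1.198, 0.241, 0.005, 1.335, 0, 1.571], TCP at [0.182, 0.466, 0.304] pointing down, gripper open.
Joint ranges: [-2.72, 2.72], [-1.05, 1.87], [-1.09, 1.28], [-1.99, 2.15], [-1.42, 1.44], [-3.14, 3.14]. Speed limits (rad/s): [2.79, 2.79, 3.14, 3.14, 3.14, 3.14].

## Interface

Orientations are given as a unit quaternion [x, y, z, w].
In Python, from workcell import bot gives the robot as it stands.
- The arm moves only by the shell command python3 -m jog 'ROWS' [OPENING]. ROWS is JSON, one flat list of numbers, 6 for each row, row after row: the shift along the world's x, y, z scaled (see below), then the turn, a rotation vector about the world's x, y, z scaled (see below). In form: [tx, ty, tz, wx, wy, wz, tx, ty, tz, wx, wy, wz, ...]. A call has 1 to 10 rows; each row is the pose to reach, as a shift and turn from the pose commanded when the call began; what a row does not reach only later rows make up. The controller multiplies each number of a shift by 800 mm and each number of a turn by 2 rad. A row lasts 1/12 s, in which the tool goes at most 41.7 mm and 7.16 degrees, less where a joint would pass 70% of its speed; a pose out of reach is approached as far as the arm can. A call with a number of a shift or a turn outside -1 to 1 is refused whole. A call with a gripper value outside its range is refused whole. OPENING is the opening, from -1 (shut) to 1 (fully open), set as the call begins (- or left out, the last holds). The fingers move at their own pace and stop on an object; the grip force is fixed at half the most. Time passes only in rows, so rows that repeat a pose let the fingers close. It gives the time, the measured TCP pose, the force, the opening and the grip force at its end, in the units of the state.
- bot.get_obs(): the state, without advancing time (a new reading comes with each control period).
- bot.camera(name): name is "scene" or "top"; returns (picture, depth): 480x640x3 uint8, red, green, blue; 480x640 float32, m along the optical axis (not along the pixel's ray), 0 where there is no reading.
- bot.calibration(name): a dict with "intrinsics" (3x3 intrinsics, pixels), "dist" ([k1, k2, p1, p2, k3] as OpenCV has them; the pictures are not rectified), "pose" (4x4, takes a point from camera to world coordinates). Camera axes: x right, y up, looking along -z (the intrinsics and any distortion apply to the point x, -y, -z); pixel columns grow to the right and rows downward; lengths in m; the calibration is good to about 2 mm. A picture is of the moment at which its call begins. calibration takes no time and is no camera call.
- bot.job_done(): hands the job in; it is judged then, once.
Trained networks look in the newest picture that a camera, given by its name, has taken for a name from the list of things; names that differ only in an ending like _2 or _b are one class to them, and where a whole thing is asked for, a point or a joint stands for the part that bears it (a point fixed in the world has none). Each returns a list of dicts, best first, with "confidence" (0 to 1); they miss things now and then, are a little off and sometimes report something else, mostly with a low value. They report only what shows in the picture. A call takes as long as a camera call.
- bot.find_in(label, camera): "at" ([x, y, z] in m, in the coordinates of the camera as it stood for that picture, good to about 4 mm: the middle of the surface that is visible of it).
- bot.tip_of(label, camera): "at" ([x, y, z] in m, in the coordinates of the camera as it stood for that picture, good to about 4 mm: a listed point, or the origin of a listed thing).
The state is a dict: "clock": time; "joint_pos": joint angles; "joint_vel": joint speeds; "tau": joint torques, N m; "eef_pos": TCP position; "tool_rot": TCP orientation; "ft_force": force on the tool from outside, world axes, zero at the start; "ft_torque": the same for the moment, N m; "grip_width": finger opening in m; "grasp_force": force on a finger pad.
Only numpy, scipy, OpenCV 4.12 (cv2) and the standard library are available. Lean on these libraries where they do the work, as an engineer would, in place of code of your own. Each camera call takes 0.05 s, during which the arm holds its last target. There are 200 camera calls.

## Task

Feel across the flat top panel of the irrigation controller for the flush, recessed catch plate, and press it down with a fingertip until the battery drawer springs out. Then let go, so that the catch comes back up and the drawer is left fully out. Let the drawer come by itself without touching it, and do not pick up or shift any of the things standing around.

Things in the scene. Friction and masses are not known exactly. Their poses are not given: they have to be found in the camera images.
- controller: irrigation controller, a low grey case fixed to the bench, lying flat, 170 mm (its x) by 420 mm (its y), turned up to 0.35 rad. Origin at the centre of its underside; z up. Its top is a flat panel 200 mm long in y, 70 mm above the bench, between two end blocks (110 mm long in y, whole width) 6 mm higher.
- panel_mid (a point): centre of the panel, at its level, rigid surface, 70 mm above the bench; axes as the controller's: y along the panel, -x to the side where the drawer comes out. The catch lies in this panel, centred across it (x = 0), its centre anywhere from y = -50 to +50 mm of here. Its place is not reported: it must be seen or felt.
- catch (a joint): travel of the catch, 0 up, 0.006 m fully pressed straight down. A plate of the panel's own grey plastic, 48 mm square, in a recess 54 mm square (3 mm gap around), its top 2 mm below the panel. Spring return: 1.5 N starts it, about 4.5 N holds it fully down. Frees the drawer at 3.5 to 4 mm; keep it down half a second for the drawer to get away.
- drawer (a joint): how far the battery drawer has come out, 0 closed and latched, 0.050 m fully out. Only the catch frees it; its own spring then pushes it out in about one second, with under 2 N, and it stays out.
- drawer_front (a point): centre of the outer face of the battery drawer, a grey tray with a front plate 150 mm wide (panel y), 7 to 51 mm above the bench, amid the controller's -x side; the plate stands 92 mm from panel_mid when closed and slides 50 mm out towards -x. The point moves with the drawer; axes as the controller's.
- pot: small terracotta flower pot, 68 mm across the rim, 60 mm tall, open upward; origin at the centre of its underside. Loose; a bystander, to be left alone.
- cell_a: fresh battery cell, plain steel cylinder 33 mm across, 61 mm tall, standing; origin at the centre of its underside. Loose; a bystander, to be left alone.
- cell_b: second battery cell, the same as cell_a. Loose; a bystander, to be left alone.
- feed: white plastic bottle, 56 mm across, 105 mm tall, standing; origin at the centre of its underside. Loose; a bystander, to be left alone.
- seed_jar: little clear jar, 42 mm across, 42 mm tall, standing on the controller's end block at the panel frame's -y end; origin at the centre of its underside. Loose; a bystander, to be left alone.
- dibber: wooden planting dibber standing on its handle, 34 mm across, 100 mm tall, point up; origin at the centre of its underside. Loose; a bystander, to be left alone.
- label_box: open wooden box 60 x 90 x 40 mm; origin at the centre of its underside. Loose; a bystander, to be left alone.

How it is judged:
On the way, in this order (a step that is already met when the one before it is completed fails the run):
1. the catch is pressed down, at least 3 mm (value of joint catch above 0.003 m), for 0.1 s.
2. the drawer has sprung out and the catch is let go (value of joint drawer above 0.044 m and value of joint catch below 0.0015 m), for 0.2 s.
At the end, for the whole second after the job is handed in: The drawer is at rest at least 44 mm out, the catch is back up (less than 1.5 mm down), and every loose bystander is within 15 mm of where it stood (all of step 2 and velocity of joint drawer below 0.01 m/s and distance of each of pot, cell_a, cell_b, feed, seed_jar, dibber, label_box from where it was at the start of the episode below 0.015 m); the robot touches nothing.
It fails at once if the robot touches the battery drawer (over 1 N) (contact force between any of the fingers, the arm and drawer above 1 N).
It fails at once if a bystander is lifted, knocked or shifted by more than 15 mm (distance of any of pot, cell_a, cell_b, feed, seed_jar, dibber, label_box from where it was at the start of the episode above 0.015 m).
It also fails if it takes over 48 s, if anything falls off the work surface, if the arm or the gripper's body presses on something with over 40 N, if the wrist force passes 120 N, or if a joint passes its speed limit or range.

## Working session

There is one attempt and no reset: what is moved stays moved. The work goes in short steps, Python scripts to look and compute and a shell command to move; the robot and the scene stay as the last step left them, time stands still between calls to the robot, and variables do not carry over. Pictures are saved under pics/ and viewed, at most 10 in all, crops included, and the job is handed in when it is done.

```bash
mkdir -p pics; cat > h.py <<'E'
import numpy as np, cv2
from workcell import bot
def w(cam,p):
    T=np.array(bot.calibration(cam)["pose"]); return T[:3,:3]@np.array(p)+T[:3,3]
def cloud(cam,d):
    c=bot.calibration(cam); K=np.array(c["intrinsics"]); D=np.array(c["dist"],float); T=np.array(c["pose"])
    v,u=np.mgrid[0:480,0:640]; n=cv2.undistortPoints(np.stack([u,v],-1).reshape(-1,1,2).astype(float),K,D).reshape(480,640,2)
    P=np.stack([n[...,0]*d,-n[...,1]*d,-d],-1); return P@T[:3,:3].T+T[:3,3]
E
python3 - <<'E'
from h import *
np.set_printoptions(precision=3,suppress=True)
for c in ("top","scene"):
    im,d=bot.camera(c); cv2.imwrite(f"pics/{c}0.png",im[...,::-1]); np.save(c+"_d.npy",d); print(c,np.array(bot.calibration(c)["pose"]))
    for l in ["controller","panel_mid","drawer_front","catch","seed_jar","feed","dibber","pot","cell_a","label_box"]:
        print(l,[(np.round(w(c,r["at"]),3).tolist(),round(r["confidence"],2)) for r in bot.tip_of(l,c)[:3]] if l!="catch" else [(np.round(w(c,r["at"]),3).tolist(),round(r["confidence"],2)) for r in bot.find_in(l,c)[:3]])
o=bot.get_obs(); print(o["clock"],o["eef_pos"],o["tool_rot"],o["grip_width"],bot.tcp_to_grasp)
E
```

```text
top [[-0.025  0.986 -0.164  0.451]
 [-0.999 -0.02   0.031  0.072]
 [ 0.028  0.164  0.986  0.913]
 [ 0.     0.     0.     1.   ]]
controller [([0.573, -0.123, -0.003], 0.64)]
panel_mid [([0.57, -0.125, 0.068], 0.93)]
drawer_front [([0.487, -0.158, 0.028], 0.51)]
catch [([0.579, -0.143, 0.063], 0.61)]
seed_jar [([0.655, -0.263, 0.076], 0.95)]
feed [([0.697, -0.035, -0.003], 0.78)]
dibber [([0.522, 0.14, 0.002], 0.57)]
pot [([0.711, -0.376, -0.002], 0.69)]
cell_a [([0.605, -0.382, -0.0], 0.85), ([0.428, 0.089, 0.0], 0.63)]
label_box [([0.756, -0.187, 0.005], 0.93)]
scene [[-0.633 -0.613  0.473  1.065]
 [ 0.774 -0.501  0.386  0.405]
 [ 0.001  0.61   0.792  0.839]
 [ 0.     0.     0.     1.   ]]
controller [([0.572, -0.132, -0.0], 0.92)]
panel_mid []
drawer_front [([0.434, 0.093, -0.003], 0.72)]
catch [([0.66, -0.256, 0.107], 0.67), ([0.588, -0.141, 0.07], 0.62)]
seed_jar []
feed [([0.699, -0.034, -0.001], 0.89)]
dibber [([0.521, 0.142, 0.003], 0.97)]
pot [([0.712, -0.382, 0.004], 0.71)]
cell_a [([0.434, 0.092, -0.002], 0.98), ([0.609, -0.386, 0.002], 0.51)]
label_box [([0.757, -0.181, 0.001], 0.9), ([0.432, 0.092, -0.0], 0.23)]
1.1 [0.182 0.466 0.304] [ 0.185  0.983  0.    -0.   ] 0.08523293891271061 0.0539
```

```bash
python3 - <<'E'
from h import *
np.set_printoptions(precision=4,suppress=True)
im=cv2.imread("pics/top0.png"); P=cloud("top",np.load("top_d.npy"))
z=P[...,2]; m=np.load("top_d.npy")>0
# yaw from case top pixels (blocks+panel) outline
near=(np.hypot(P[...,0]-.571,P[...,1]+.127)<.23)
mm=(m&near&(z>.055)&(z<.083)).astype(np.uint8); mm=cv2.morphologyEx(mm,cv2.MORPH_OPEN,np.ones((5,5)))
n,l,s,_=cv2.connectedComponentsWithStats(mm); k=1+np.argmax(s[1:,4])
r=cv2.minAreaRect((P[l==k][:,:2]*1000).astype(np.float32)); print(r)
# heights in candidate panel frame
a=np.deg2rad(r[2]); a=min([a+i*np.pi/2 for i in range(-3,3)],key=lambda t:abs(t-.3)); print("yaw",a)
c=np.array(r[0])/1000; q=P[...,:2]-c; X=q@[np.cos(a),np.sin(a)]; Y=q@[-np.sin(a),np.cos(a)]
for y in np.arange(-.11,.11,.005):
    s1=m&(abs(Y-y)<.0025)&(abs(X)<.018); s2=m&(abs(Y-y)<.0025)&(abs(X)>.035)&(abs(X)<.07)
    print(round(y,3),s1.sum(),z[s1].mean(),z[s2].mean())
# rectified crop
v,u=np.where(l==k); x0,x1,y0,y1=u.min()-20,u.max()+20,v.min()-20,v.max()+20
cr=im[y0:y1,x0:x1]; print(x0,y0,cr.shape)
cv2.imwrite("pics/crop0.png",cv2.resize(cr,None,fx=min(800/cr.shape[1],600/cr.shape[0]),fy=min(800/cr.shape[1],600/cr.shape[0]),interpolation=cv2.INTER_CUBIC))
E
```

```text
((572.95849609375, -127.60356140136719), (172.36843872070312, 420.05908203125), 17.995681762695312)
yaw 0.3140838979001301
-0.11 42 0.07552082995173752 0.07555508770683322
-0.105 52 0.07496580217449747 0.07506139948641204
-0.1 60 0.07113557441604684 0.07148072133177164
-0.095 39 0.06938486554979408 0.06962259485459685
-0.09 50 0.06913320730826861 0.06921886718612015
-0.085 43 0.06919525095491715 0.069226133663897
-0.08 42 0.06985574493809163 0.06935495657431019
-0.075 46 0.06937368582155926 0.06936293679142018
-0.07 39 0.06938562466313994 0.06927106850040446
-0.065 45 0.06940037733796811 0.06907611336923139
-0.06 44 0.06974696384389699 0.06918840081425427
-0.055 46 0.06911538307542349 0.06943226509755258
-0.05 41 0.06943078988594949 0.06907543359666059
-0.045 68 0.06622650572720667 0.06929826446155388
-0.04 26 0.06701992886275661 0.0693357692135593
-0.035 44 0.06704429562801446 0.06945362318735111
-0.03 44 0.0678869400252604 0.06927996430901201
-0.025 47 0.0680596568794682 0.06914874459353663
-0.02 45 0.06720339706696873 0.06947208881713643
-0.015 43 0.06711129123458416 0.06913100523
[... 485 characters left out ...]
75542
0.04 47 0.06958788493853357 0.06939530190419393
0.045 46 0.06956832547123659 0.06931277912743264
0.05 44 0.06948036268215255 0.06958960632805332
0.055 49 0.06939151097341827 0.06931947356733112
0.06 45 0.06924404129948497 0.06940632734425976
0.065 45 0.06958398797817783 0.06955856469676222
0.07 48 0.0693027198286468 0.06944244250661191
0.075 44 0.06929588625489544 0.06942310136823907
0.08 47 0.0696604925946096 0.06923677291525782
0.085 46 0.06908589478517167 0.06928850802394042
0.09 48 0.06950254454480324 0.06957015326867776
0.095 47 0.0691977854480366 0.069266973429316
0.1 38 0.07205771613190824 0.07220687601470573
0.105 46 0.07536505078236319 0.07528052822162883
273 151 (187, 265, 3)
```

View pics/top0.png

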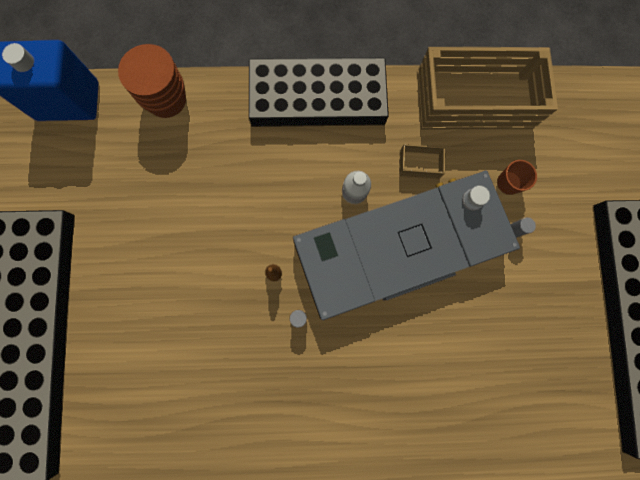

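View pics/crop0.png

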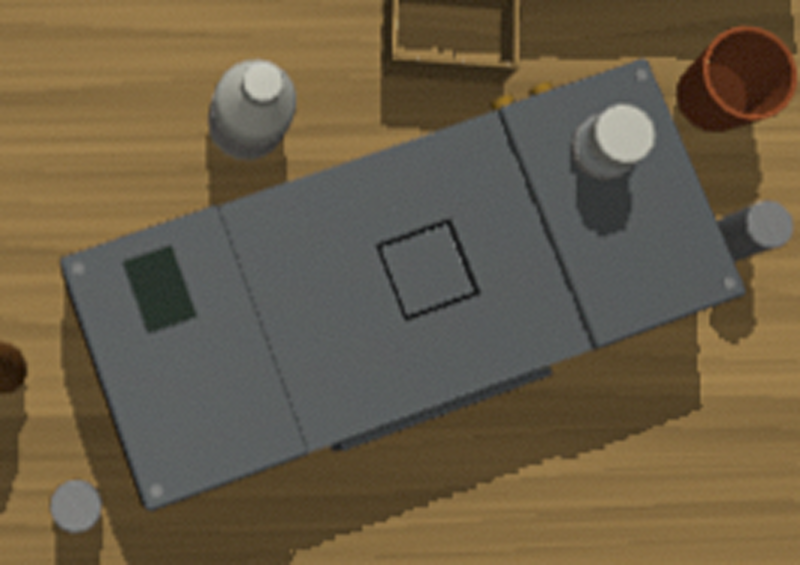

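The top picture shows the recess as a dark square outline at about pixel (415,240). The depth profile shows the same recess from y = -47 to +7 mm in the panel frame. The catch centre is therefore about (0.579, -0.146), with yaw 0.314, and the network agrees within 3 mm. I'll shut the gripper and go above it.

```bash
python3 -m jog '[0.25,-0.38,0,0,0,0.17, 0.25,-0.38,0,0,0,0.17, 0.25,-0.38,0,0,0,0.17, 0.25,-0.38,0,0,0,0.17, 0.25,-0.38,0,0,0,0.17, 0.25,-0.38,0,0,0,0.17, 0.25,-0.38,0,0,0,0.17, 0.25,-0.38,0,0,0,0.17, 0.25,-0.38,0,0,0,0.17, 0.25,-0.38,0,0,0,0.17]' -1
```

```text
clock: 1.93
eef_pos: [0.3851, 0.1565, 0.3041]
tool_rot: [0.021, 1.0, -0.001, 0.001]
ft_force: [-0.1, 0.7, 0.6]
grip_width: 0.0001
grasp_force: 0.0
```

```bash
python3 -m jog '[0.243,-0.379,0,0,0,0.178, 0.243,-0.379,0,0,0,0.178, 0.243,-0.379,0,0,0,0.178, 0.243,-0.379,0,0,0,0.178, 0.243,-0.379,0,0,0,0.178, 0.243,-0.379,0,0,0,0.178, 0.243,-0.379,-0.05,0,0,0.178, 0.243,-0.379,-0.1,0,0,0.178, 0.243,-0.379,-0.14,0,0,0.178, 0.243,-0.379,-0.14,0,0,0.178]'
```

```text
clock: 2.77
eef_pos: [0.5745, -0.1376, 0.1999]
tool_rot: [-0.16, 0.987, -0.0, 0.001]
ft_force: [-0.1, -0.1, -0.4]
grip_width: 0.0003
grasp_force: 0.0
```

```bash
python3 -m jog '[0,0,0,0,0,0, 0,0,0,0,0,0, 0,0,0,0,0,0]'; python3 - <<'E'
from h import *
im,d=bot.camera("scene"); cv2.imwrite("pics/scene1.png",im[...,::-1])
E
```

```text
clock: 3.02
eef_pos: [0.5731, -0.1355, 0.2008]
tool_rot: [-0.161, 0.987, 0.0, -0.0]
ft_force: [0.6, 0.0, 0.2]
grip_width: 0.0001
grasp_force: 0.0
```

View pics/scene1.png

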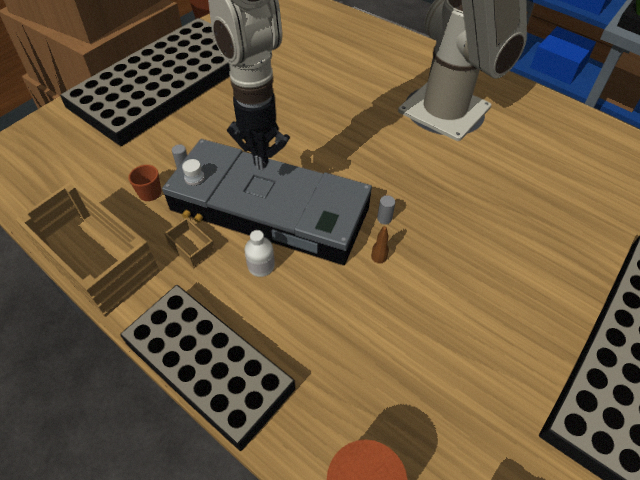

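The scene view shows the closed fingers hanging over the recess: tips near pixel (260,165), recess at (260,186). Nothing else is close to the gripper. I'll shift to the centre and come down to just above the plate.

```bash
python3 -m jog '[0.0075,-0.013,-0.02,0,0,0, 0.0075,-0.013,-0.04,0,0,0, 0.0075,-0.013,-0.055,0,0,0, 0.0075,-0.013,-0.063,0,0,0, 0.0075,-0.013,-0.063,0,0,0, 0.0075,-0.013,-0.063,0,0,0, 0.0075,-0.013,-0.063,0,0,0]'
```

```text
clock: 3.65
eef_pos: [0.5799, -0.1461, 0.152]
tool_rot: [-0.161, 0.987, -0.001, 0.001]
ft_force: [0.1, -0.8, -0.2]
grip_width: 0.0
grasp_force: 0.0
```

```bash
python3 -m jog '[0,0,-0.003,0,0,0, 0,0,-0.006,0,0,0, 0,0,-0.009,0,0,0, 0,0,-0.011,0,0,0, 0,0,-0.0125,0,0,0, 0,0,-0.0135,0,0,0, 0,0,-0.0145,0,0,0, 0,0,-0.0145,0,0,0, 0,0,-0.0145,0,0,0, 0,0,-0.0145,0,0,0]'
```

```text
clock: 4.48
eef_pos: [0.579, -0.1465, 0.1384]
tool_rot: [-0.161, 0.987, 0.0, -0.0]
ft_force: [-1.0, -0.9, 2.0]
grip_width: 0.0001
grasp_force: 1.0
```

```bash
python3 -m jog '[0,0,-0.001,0,0,0, 0,0,-0.002,0,0,0, 0,0,-0.003,0,0,0, 0,0,-0.0035,0,0,0, 0,0,-0.0035,0,0,0, 0,0,-0.0035,0,0,0, 0,0,-0.0035,0,0,0, 0,0,-0.0035,0,0,0, 0,0,-0.0035,0,0,0, 0,0,-0.0035,0,0,0]'; python3 - <<'E'
from h import *
for c in("top","scene"):
    bot.camera(c); print([(np.round(w(c,r["at"]),3),round(r["confidence"],2)) for r in bot.tip_of("drawer_front",c)[:3]])
E
```

```text
clock: 5.32
eef_pos: [0.579, -0.1465, 0.1357]
tool_rot: [-0.161, 0.987, -0.0, -0.0]
ft_force: [-1.4, -0.4, 3.1]
grip_width: 0.0002
grasp_force: 1.6
[(array([ 0.436, -0.171,  0.031]), 0.88)]
[(array([ 0.438, -0.17 ,  0.03 ]), 0.87)]
```

The drawer is out: its front is about 142 mm from panel_mid, against 92 mm closed. Next I lift straight up so the catch can return.

```bash
python3 -m jog '[0,0,0.005,0,0,0, 0,0,0.02,0,0,0, 0,0,0.05,0,0,0, 0,0,0.09,0,0,0, 0,0,0.13,0,0,0, 0,0,0.15,0,0,0, 0,0,0.15,0,0,0, 0,0,0.15,0,0,0, 0,0,0.15,0,0,0, 0,0,0.15,0,0,0]'; python3 - <<'E'
from h import *
im,d=bot.camera("top"); cv2.imwrite("pics/top2.png",im[...,::-1]); print([(np.round(w("top",r["at"]),3),round(r["confidence"],2)) for r in bot.tip_of("drawer_front","top")[:3]])
im,d=bot.camera("scene"); cv2.imwrite("pics/scene2.png",im[...,::-1]); P=cloud("scene",d); m=d>0
print([(np.round(w("scene",r["at"]),3),round(r["confidence"],2)) for r in bot.tip_of("drawer_front","scene")[:3]])
s=m&(np.hypot(P[...,0]-.579,P[...,1]+.146)<.016)&(P[...,2]<.08); print(s.sum(),np.median(P[s][:,2]))
s=m&(np.hypot(P[...,0]-.559,P[...,1]+.083)<.016); print(s.sum(),np.median(P[s][:,2]))
for l in ["seed_jar","feed","dibber","pot","cell_a","label_box"]: print(l,[(np.round(w(c,r["at"]),3).tolist()) for c in("top","scene") for r in bot.tip_of(l,c)[:2]])
E
```

```text
clock: 6.35
eef_pos: [0.5782, -0.1462, 0.2537]
tool_rot: [-0.161, 0.987, 0.001, -0.002]
ft_force: [-0.3, -0.2, -0.2]
grip_width: 0.0002
grasp_force: 0.0
[(array([ 0.438, -0.173,  0.03 ]), 0.56), (array([ 0.573, -0.126,  0.069]), 0.23)]
[(array([ 0.438, -0.171,  0.031]), 0.58)]
124 0.06820377454091076
248 0.07253923419319175
seed_jar [[0.655, -0.266, 0.072]]
feed [[0.697, -0.038, 0.002], [0.7, -0.036, 0.004]]
dibber [[0.522, 0.138, 0.001], [0.525, 0.143, 0.003]]
pot [[0.714, -0.382, 0.0]]
cell_a [[0.431, 0.085, 0.002], [0.435, 0.093, -0.002], [0.607, -0.385, -0.001]]
label_box [[0.755, -0.185, 0.008], [0.757, -0.18, -0.004], [0.654, -0.262, 0.074]]
```

View pics/scene2.png

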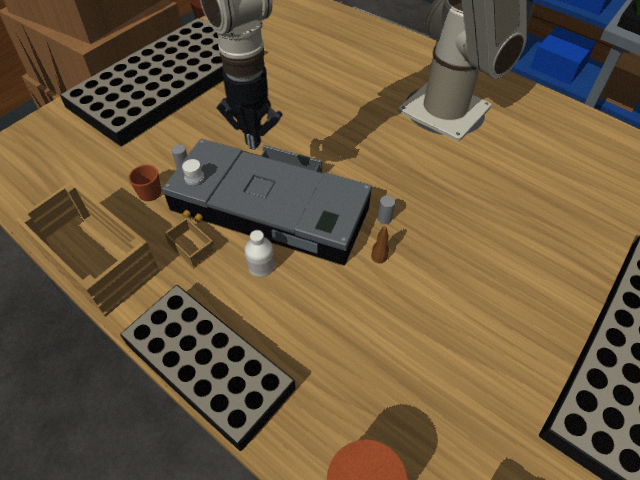

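The scene shows the drawer out behind the case at about (290,158), and the bystanders where they stood. To check that the plate came back up, I compare its depth with the first scene image.

```bash
python3 - <<'E'
from h import *
im,d1=bot.camera("scene"); P0=cloud("scene",np.load("scene_d.npy")); P1=cloud("scene",d1); _,t1=bot.camera("top")
A=(np.load("scene_d.npy"),d1)
for n,c in (("plate",(.579,-.146)),("panel",(.559,-.083)),("panel2",(.60,-.21))):
    s=(A[0]>0)&(A[1]>0)&(np.hypot(P0[...,0]-c[0],P0[...,1]-c[1])<.014)&(abs(P0[...,2]-.07)<.012)&(abs(P1[...,2]-.07)<.012)
    print(n,s.sum(),np.median(P0[s][:,2]),np.median(P1[s][:,2]),P0[s][:,2].mean(),P1[s][:,2].mean())
E
```

```text
plate 95 0.06850006644533346 0.06811753741612114 0.06841481135153814 0.06813544803460096
panel 103 0.0699500479245897 0.06992242355574918 0.0700254569913093 0.06992574429878066
panel2 96 0.07063952509777266 0.07026042369550506 0.07074773133958252 0.07064009658633265
```

The plate reads the same height as at the start, within 0.3 mm, so it is back up. The drawer is fully out and the robot is clear of everything.

```bash
python3 -c "
from workcell import bot
print(bot.job_done())"
```

```text
the job is handed in; nothing more can be done
None
```

I pressed the catch, the drawer sprung fully out by itself (about 50 mm), the plate came back to its starting height, the bystanders show no shift beyond measuring error, and the job is handed in (no verdict was shown).

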